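# Pin a printing-block carrier into register

## Robot

A 7-joint arm with a two-finger parallel gripper is mounted at the origin on a cart in front of the work surface, level with it; the furniture and walls round the work are solid. World frame = base frame: x ahead of the robot, y to its left, z up, the work surface at z = 0. Lengths are in m, angles in rad, forces in N, time in s.
With the tool pointing down it reaches from about 0.425 to 0.875 m from the base axis. Payload 4.7 kg.
Tool frame: the origin (TCP) lies midway between the tips of the shut fingers; the grasp point (between the pads) lies 19 mm behind it; z points along the fingers, y is the direction in which the jaws open and shut (so a half turn about z gives the same grasp; the last joint's range is limited). The gripper opens to 87 mm and grips with 3 to 60 N. Pads are 19 mm wide; open, the fingers measure 117 mm over their backs; the gripper's body (75 mm by 190 mm) begins 51 mm behind the grasp point.
Start: joints at [-1.148, 0.321, -0.07, 1.45, 0.023, 1.371, -0.057], TCP at [0.258, 0.596, 0.223] pointing down, gripper open.
Joint ranges: [-2.86, 2.86], [-0.3, 2.09], [-1.38, 1.24], [0.06, 2.45], [-1.56, 4.7], [0.09, 2.05], [-2.69, 2.69]. Speed limits (rad/s): [2.57, 2.57, 3.14, 3.14, 3.14, 3.14, 3.14].

## Interface

Orientations are given as a rotation vector (axis times angle).
In Python, from bench import ctrl, optics gives the robot as it stands. The module is installed in compiled form; this text tells all that it offers.
- The arm moves only by the tool step_arm, never from a script. Its argument "deltas" is a list of rows, each a list of 7 numbers: the turn, a rotation vector about the tool's x, y, z in degrees, then the shift along the tool's x, y, z in mm, then the finger opening in mm, from 0 to 87. A call has exactly 8 rows; each row is the pose to reach, as a shift and turn from the pose commanded when the call began, along the tool's axes at that moment; what a row does not reach only later rows make up. A row lasts 1/8 s, in which the tool goes at most 62.5 mm and 10.7 degrees, less where a joint would pass 70% of its speed; a pose out of reach is approached as far as the arm can. A call with a gripper value outside its range is refused whole. The fingers move at their own pace and stop on an object; "newtons" is the grip in N (left out, the last holds). Time passes only in rows, so rows that repeat a pose let the fingers close, or fill a call up. It gives the time, the measured TCP pose, the force and the opening at its end, in the units of the state.
- ctrl.get_state(): the state, without advancing time (a new reading comes with each control period).
- optics.get_image(name): name is "scene" or "top" or "wrist"; returns the picture (420x560x3 uint8, red, green, blue); there is no depth.
- optics.get_calibration(name): a dict with "K" (3x3 intrinsics, pixels), "k1" (the pictures are not rectified: a ray, as slopes to the right and down, at radius r is drawn at 1 + k1 r^2 times it, then the intrinsics apply), "R" (3x3) and "t" (3): a world point X has camera coordinates R X + t. Camera axes: x right, y down, z forward; pixel columns grow to the right and rows downward; lengths in m; the calibration is good to about 2 mm. A picture is of the moment at which its call begins: read the wrist's pose just before it. get_calibration takes no time and is no camera call; for the wrist camera it gives the pose at the moment of the call.
- ctrl.close_job(): hands the job in, once; it reports no verdict.
The state is a dict: "time": time; "joint_positions": joint angles; "qd": joint speeds; "joint_torque": joint torques, N m; "position": TCP position; "tool_rot": TCP orientation; "ft_force": force on the tool from outside, world axes, zero at the start; "torque": the same for the moment, N m; "grip_width": opening from 0.0 (shut) to 1.0 (fully open).
Only numpy, scipy, OpenCV 4.12 (cv2) and the standard library are available. Lean on these libraries where they do the work, as an engineer would, in place of code of your own. Each camera call takes 0.05 s, during which the arm holds its last target.

## Task

The loose carrier plate on the registration jig lies a few millimetres out of line with the two holes in the jig. Take the two tapered pins out of their sloping stand and drive one fully home through each pair of stacked holes, so that the plate is pulled into line with the jig; then slide the jig's jaw up until it touches the plate's edge. Leave both pins in, and leave the white jar, the round printing block and the thread spool where they stand.

Things in the scene. Friction and masses are not known exactly. Their poses are not given: they have to be found in the camera images.
- jig: fixed aluminium jig, yaw varies. Origin on the table under the midpoint between its two holes; x points away from the robot at yaw 0, y along the line of the holes, z up. Bored block 110 x 200 mm (x, y), 42 mm high, with a 44 mm wide rail, flush with its top, that carries the jaw and runs towards -x to x = -135 mm
- jig_hole_left (a point): centre of the mouth of the jig's hole at its y = +55 mm, on the block's top (42 mm above the table). Through hole, 18 mm diameter, vertical, down to the table
- jig_hole_right (a point): the same for the hole at the jig's y = -55 mm
- plate: loose steel carrier plate, 70 x 170 x 12 mm (x, y, z), 0.3 to 0.6 kg, lying on the jig's top, with a low wooden printing block in its middle (44 x 36 mm, rising 9 mm above the plate). Origin at the centre of its underside, axes about as the jig's. In line, its origin is 42 mm above the jig's; at the start it is 2 to 5.5 mm out of line
- plate_hole_left (a point): centre of the plate's 18 mm through hole at its y = +55 mm, on its underside
- plate_hole_right (a point): the same for the hole at the plate's y = -55 mm
- pin_a: tapered pin, 101 mm long, 150 g, loose. Origin at the centre of its small end, z towards the handle. Steel taper, 4 to 16.5 mm diameter over the first 30 mm; straight 16.5 mm shank to 50 mm; shoulder disc, 28 mm diameter, 50 to 55 mm; square wooden handle 22 x 22 mm (sides along its x and y) to 101 mm. Starts in the stand, leaning 30 degrees, shoulder on the sloping board, y level
- pin_b: twin of pin_a, same size and origin; either pin fits either hole. Starts in the other hole of the stand
- pin_a_shoulder (a point): centre of the underside of pin_a's shoulder disc, 50 mm from the small end. Home, it rests on the plate's top, 54 mm above the table
- pin_b_shoulder (a point): the same point of pin_b
- stand: fixed wooden pin stand, 90 x 172 mm (x, y), up to about 77 mm high, yaw varies. Origin on the table under its middle, x away from the robot at yaw 0, y to the left. Its board slopes 30 degrees, facing up and towards -x; the pins pass square through two 18 mm holes in it, 90 mm apart along y, about 1 mm loose, and must be drawn out along their own slanted axis (50 mm)
- jaw (a joint): travel of the jig's sliding jaw in m along the jig's +x, towards the plate; 0 is fully open and at 0.035 it meets a plate that is exactly in line; starts 0 to 0.018. It needs about 2.5 N to slide and stays where it is left
- jaw_face (a point): middle of the jaw's flat contact face (80 mm wide, 18 mm high), 6 mm above the jig's top; the face looks along the jig's +x and meets the plate's near long edge, 35 mm from the plate's middle
- jaw_lug (a point): centre of the top of the jaw's upright finger lug, 32 mm behind the contact face and 95.5 mm above the table. The lug is 22 mm long (jig's x), 14 mm wide (jig's y) and stands 41 mm above the jaw's low body
- jar_white: white jar, 60 mm diameter, 74 mm tall, bystander; origin at the centre of its underside
- block_round: round printing block, 66 mm diameter, 36 mm tall, bystander; origin at the centre of its underside
- thread_spool: small thread spool, 30 mm diameter, 42 mm tall, standing, bystander; origin at the centre of its underside
Mind the look-alikes: they are no part of the job. Leave any green look-alike of the pin_a alone. Leave any orange look-alike of the pin_b alone.

How it is judged:
By the outcome, as a careful person would: the job done as asked, in the order asked, and still so for the second after the job is handed in, with the robot touching nothing.
It also fails if it takes over 67 s, if anything falls off the work surface, if the arm or the gripper's body presses on something with over 40 N, if the wrist force passes 120 N, or if a joint passes its speed limit or range.

## Working session

There is one attempt and no reset: what is moved stays moved. The work goes in short steps, Python scripts to look and compute and a tool call to move; the robot and the scene stay as the last step left them, time stands still between calls to the robot, and variables do not carry over. Pictures are saved under pics/ and viewed, and the job is handed in when it is done.

Besides the shell and the picture viewer there is one more tool, called by a JSON object that holds its "name" and its "arguments". step_arm: Moves the arm, as the interface text tells. Its arguments: {"type":"object","properties":{"deltas":{"type":"array"},"newtons":{"type":"number"}},"required":["deltas"]}

```bash
mkdir -p pics; python3 - <<'E'
from bench import ctrl, optics
import cv2
s=ctrl.get_state()
for k,v in s.items(): print(k,v)
for n in ["scene","top","wrist"]:
    c=optics.get_calibration(n); print(n,c)
    cv2.imwrite(f"pics/{n}0.png",optics.get_image(n)[:,:,::-1])
E
```

```text
time 0.0
joint_positions [-1.14791269  0.32182865 -0.07009425  1.45167058  0.02259737  1.37079826
 -0.05691623]
qd [-0.00028859 -0.0011035  -0.0008249   0.00069172 -0.00027658  0.00178575
  0.00085368]
joint_torque [-1.00512563e-03 -4.91293931e+01 -4.04410483e-01 -3.12529314e+01
 -6.39267149e-02  4.32761677e-02  1.59727069e-04]
position [0.25819037 0.59591809 0.22146014]
tool_rot [-6.37558568e-01 -3.07591329e+00  2.97537908e-03]
ft_force [ 0.73742984  0.04464884 -0.26934744]
torque [ 0.04531149 -0.00700989  0.00651508]
grip_width 1.0000333698493753
scene {'K': array([[462.13619492,   0.        , 285.54849781],
       [  0.        , 462.13619492, 206.26082929],
       [  0.        ,   0.        ,   1.        ]]), 'k1': -0.0037499673253710082, 'R': array([[ 0.90028912, -0.43528947,  0.00160443],
       [-0.22615262, -0.47088405, -0.85271519],
       [ 0.37193344,  0.76732737, -0.52237365]]), 't': array([-0.49385851,  0.19644274,  0.92336783])}
top {'K': array([[516.84494163,   0.        , 280.43600871],
       [  0.        , 516.84494163, 209.90545551],
       [  0.        ,   0.        ,   1.        ]]), 'k1': -0.1489784182335367, 'R': array([[ 6.14829621e-04, -9.99983737e-01, -5.66986040e-03],
       [-9.96935520e-01, -1.69409281e-04, -7.82274926e-02],
       [ 7.82252599e-02,  5.70058180e-03, -9.96919411e-01]]), 't': array([0.00749333, 0.57356653, 1.45164188])}
wrist {'K': array([[320.83833337,   0.        , 279.27340486],
       [  0.        , 320.83833337, 207.40754514],
       [  0.        ,   0.        ,   1.        ]]), 'k1': -0.051784473061505555, 'R': array([[ 0.39808034,  0.91734985, -0.00113985],
       [ 0.87956345, -0.38132954,  0.28452754],
       [ 0.26057664, -0.11426739, -0.95866719]]), 't': array([-0.64994052, -0.03392434,  0.38960347])}
```

View pics/scene0.png

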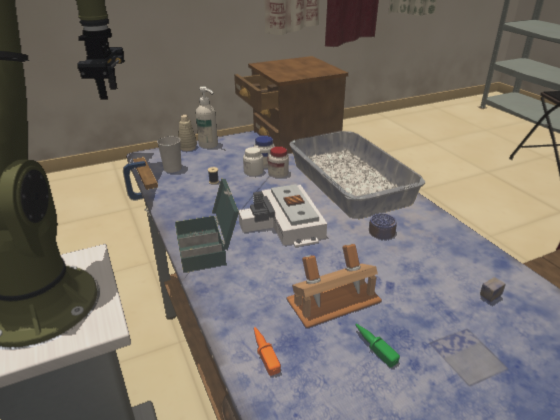

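View pics/top0.png

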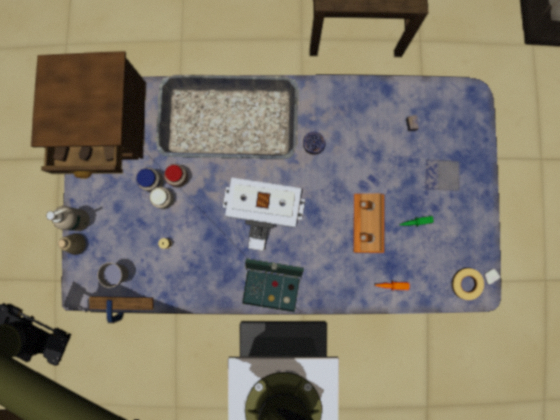

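View pics/wrist0.png

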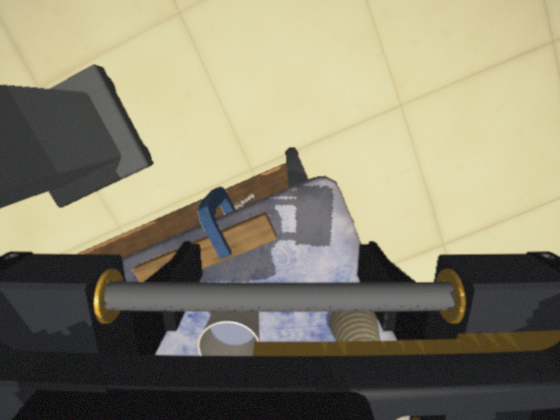

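The orange object at top (393,286) and the green one at top (417,222) lie flat on the table: these are the look-alikes. The stand is at top (369,222), holding two wooden-handled pins at about (367,204) and (365,237). The jig is at (263,200) with the jaw at (258,238).

```bash
cat > h.py <<'E'
import numpy as np, cv2
from scipy.spatial.transform import Rotation as Rn
def ray(c,uv):
    K=c['K'];k1=c['k1']
    d=np.array([(uv[0]-K[0,2])/K[0,0],(uv[1]-K[1,2])/K[1,1]])
    s=d.copy()
    for _ in range(30): s=d/(1+k1*(s@s))
    D=c['R'].T@np.array([s[0],s[1],1.]); return -c['R'].T@c['t'], D/np.linalg.norm(D)
def plane(c,uv,z):
    o,d=ray(c,uv); return o+d*(z-o[2])/d[2]
def tri(obs):
    A=np.zeros((3,3));b=np.zeros(3);rs=[ray(c,u) for c,u in obs]
    for o,d in rs:
        P=np.eye(3)-np.outer(d,d);A+=P;b+=P@o
    X=np.linalg.solve(A,b); return X,[np.linalg.norm((np.eye(3)-np.outer(d,d))@(X-o))*1e3 for o,d in rs]
def proj(c,X):
    p=c['R']@np.asarray(X)+c['t'];s=p[:2]/p[2];s=s*(1+c['k1']*(s@s));return c['K'][:2,:2]@s+c['K'][:2,2]
def tool(st): return np.array(st['position']),Rn.from_rotvec(st['tool_rot'])
E
python3 - <<'E'
import cv2,numpy as np
from h import *
from bench import ctrl,optics
t=cv2.imread('pics/top0.png');s=cv2.imread('pics/scene0.png')
cv2.imwrite('pics/topcrop.png',cv2.resize(t[165:265,215:395],None,fx=4.4,fy=4.4,interpolation=cv2.INTER_CUBIC))
cv2.imwrite('pics/scenecrop.png',cv2.resize(s[175:325,235:395],None,fx=4,fy=4,interpolation=cv2.INTER_CUBIC))
c=optics.get_calibration('wrist');st=ctrl.get_state();p,R=tool(st)
o=-c['R'].T@c['t'];print('cam in tool',R.inv().apply(o-p),'axes',R.as_matrix().T@c['R'].T)
c=optics.get_calibration('top')
for n,u,z in [('stand',(369,222),.07),('jig',(263,200),.054),('jaw',(258,238),.05)]: print(n,plane(c,u,z))
E
```

```text
cam in tool [ 0.07793337  0.00063685 -0.16084644] axes [[-7.20807606e-04 -9.58693871e-01 -2.84438995e-01]
 [ 9.99999595e-01 -8.44389195e-04  3.11853977e-04]
 [-5.39149710e-04 -2.84438655e-01  9.58694091e-01]]
stand [ 0.53633751 -0.23742414  0.07      ]
jig [0.59886744 0.05631416 0.054     ]
jaw [0.49278119 0.07010117 0.05      ]
```

View pics/topcrop.png

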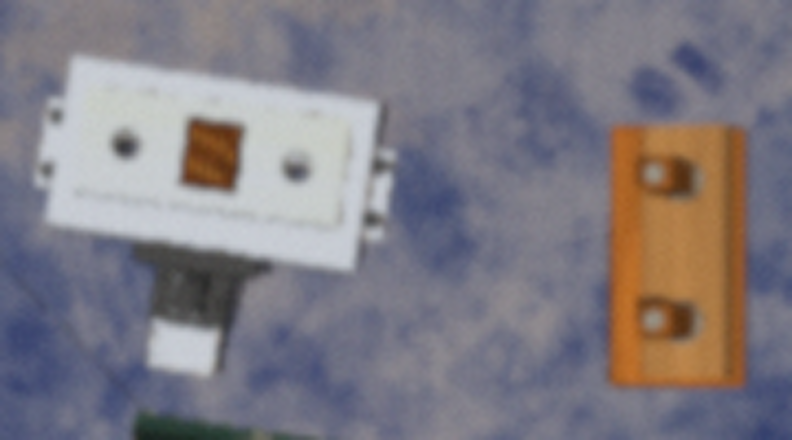

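View pics/scenecrop.png

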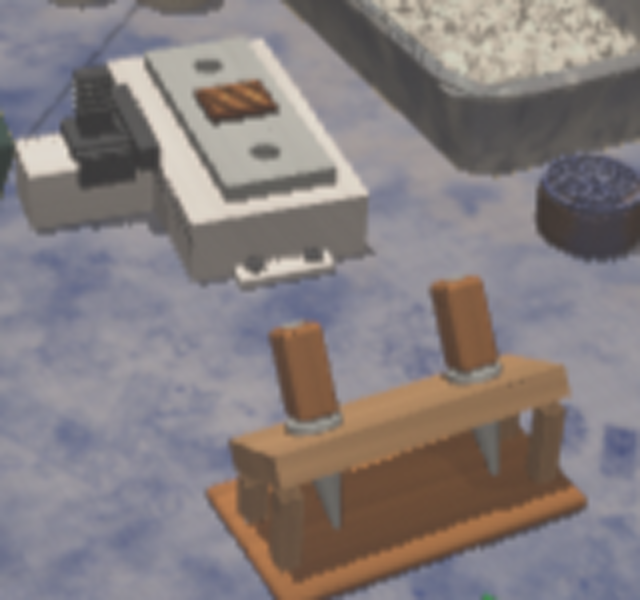

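The pins' handles lean towards world +y, so the stand's yaw is about -90°. The jig's yaw is about -7.6°. Next I'll take closer wrist views over the jig.

```bash
cat >> h.py <<'E'
def rotaxes(x,z):
    x=np.array(x,float);z=np.array(z,float);z/=np.linalg.norm(z);x-=z*(x@z);x/=np.linalg.norm(x)
    return Rn.from_matrix(np.c_[x,np.cross(z,x),z])
def delta(st,P,R):
    p,R0=tool(st)
    return np.degrees((R0.inv()*R).as_rotvec()).round(2), (R0.inv().apply(np.array(P)-p)*1e3).round(2)
def rp(st):
    f=np.array(st['ft_force']);p,R=tool(st)
    print('t %.2f'%st['time'],'p',p.round(4),'z',R.as_matrix()[:,2].round(4),'x',R.as_matrix()[:,0].round(4),'F',f.round(1),'w %.1f'%(st['grip_width']*87))
E
python3 - <<'E'
from h import *
from bench import ctrl
st=ctrl.get_state();rp(st)
d=delta(st,[.64,.06,.24],rotaxes([-1,0,0],[0,0,-1]));print(d, np.linalg.norm(d[1]))
E
```

```text
t 0.15 p [0.2582 0.5961 0.2217] z [-5.0e-04 -1.3e-03 -1.0e+00] x [-9.176e-01  3.974e-01 -1.000e-04] F [-0.1 -0.2  0.2] w 87.0
(array([-8.000e-02, -1.000e-02, -2.342e+01]), array([-563.36, -340.22,  -17.75])) 658.3609955791732
```

{"name": "step_arm", "arguments": {"deltas": [[0,0,-2.1,-51,-31,-1.6,87],[0,0,-4.2,-102,-62,-3.2,87],[0,0,-6.3,-153,-93,-4.8,87],[0,0,-8.4,-204,-124,-6.4,87],[0,0,-10.5,-255,-155,-8,87],[0,0,-12.6,-306,-186,-9.6,87],[0,0,-14.7,-357,-217,-11.2,87],[0,0,-16.8,-408,-247,-12.8,87]]}}

```text
time: 1.15
position: [0.5353, 0.2059, 0.2353]
tool_rot: [0.179, 3.136, 0.0]
ft_force: [1.3, 0.3, 0.1]
grip_width: 1.002
```

```bash
python3 - <<'E'
from h import *
from bench import ctrl
st=ctrl.get_state();rp(st)
d=delta(st,[.64,.06,.24],rotaxes([-1,0,0],[0,0,-1]));print(d, np.linalg.norm(d[1]))
E
```

```text
t 1.15 p [0.5353 0.2059 0.2353] z [ 1.e-04  2.e-04 -1.e+00] x [-9.935e-01  1.140e-01 -1.000e-04] F [1.3 0.3 0.1] w 87.2
(array([ 0.01,  0.01, -6.55]), array([-120.6 , -132.99,   -4.67])) 179.58983545846908
```

{"name": "step_arm", "arguments": {"deltas": [[0,0,-1.7,-32,-35,-1,87],[0,0,-3.4,-64,-70,-2,87],[0,0,-5,-96,-105,-4,87],[0,0,-6.5,-120,-133,-5,87],[0,0,-6.5,-120,-133,-5,87],[0,0,-6.5,-120,-133,-5,87],[0,0,-6.5,-120,-133,-5,87],[0,0,-6.5,-120,-133,-5,87]]}}

```text
time: 2.15
position: [0.6381, 0.0631, 0.2405]
tool_rot: [0.0, 3.142, 0.001]
ft_force: [-0.4, 0.5, -0.4]
grip_width: 1.0
```

```bash
cat >> h.py <<'E'
def snap(n,cam='wrist'):
    from bench import ctrl,optics; import pickle
    c=optics.get_calibration(cam);im=optics.get_image(cam)[:,:,::-1]
    cv2.imwrite(f'pics/{n}.png',im);pickle.dump(c,open(f'pics/{n}.pkl','wb'));rp(ctrl.get_state())
def cal(n):
    import pickle;return pickle.load(open(f'pics/{n}.pkl','rb'))
E
python3 -c "
from h import *;snap('w1')"
```

```text
t 2.20 p [0.6382 0.0628 0.2405] z [ 2.e-04  4.e-04 -1.e+00] x [-1.e+00  5.e-04 -2.e-04] F [ 0.5 -0.6 -0.4] w 86.9
```

View pics/w1.png

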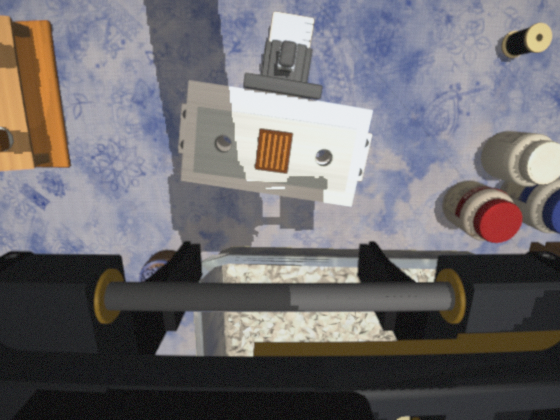

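This shows the jig holes at about (223,143) for right (-y) and (323,156) for left, and the lug at (287,55). The stand edge is on the left.

{"name": "step_arm", "arguments": {"deltas": [[0,0,0,5,-40,0,87],[0,0,0,10,-80,0,87],[0,0,0,20,-120,0,87],[0,0,0,25,-140,0,87],[0,0,0,25,-140,0,87],[0,0,0,25,-140,0,87],[0,0,0,25,-140,0,87],[0,0,0,25,-140,0,87]]}}

```text
time: 3.2
position: [0.6135, -0.0769, 0.2402]
tool_rot: [-0.0, -3.141, -0.001]
ft_force: [-0.4, 0.8, -0.4]
grip_width: 1.001
```

```bash
python3 -c "
from h import *;snap('w2')"
```

```text
t 3.25 p [ 0.6134 -0.0772  0.2402] z [-1.e-04  2.e-04 -1.e+00] x [-1.e+00  6.e-04  1.e-04] F [0.4 0.6 0.1] w 87.1
```

{"name": "step_arm", "arguments": {"deltas": [[0,0,0,5,-45,0,87],[0,0,0,10,-90,0,87],[0,0,0,20,-140,0,87],[0,0,0,25,-180,0,87],[0,0,0,25,-190,0,87],[0,0,0,25,-190,0,87],[0,0,0,25,-190,0,87],[0,0,0,25,-190,0,87]]}}

```text
time: 4.25
position: [0.5885, -0.2662, 0.2403]
tool_rot: [-0.001, 3.141, 0.001]
ft_force: [-0.1, 0.7, 0.3]
grip_width: 1.001
```

```bash
python3 -c "
from h import *;snap('w3')"
```

```text
t 4.30 p [ 0.5884 -0.2666  0.2403] z [ 2.e-04  6.e-04 -1.e+00] x [-1.e+00 -3.e-04 -2.e-04] F [-0.3  0.3 -0.1] w 86.8
```

View pics/w2.png

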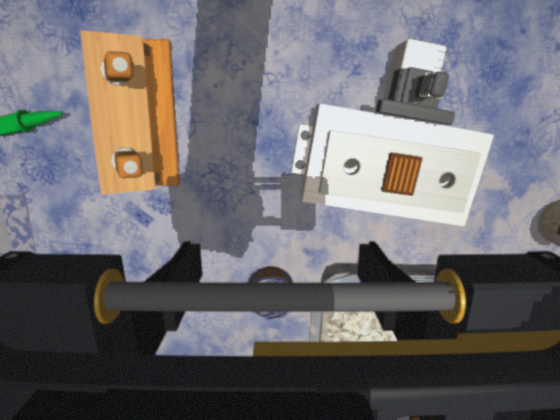

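View pics/w3.png

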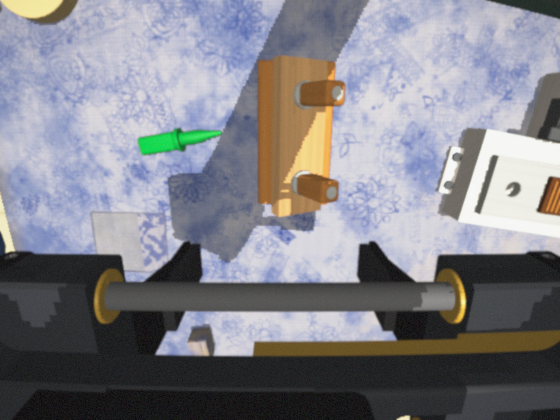

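```bash
python3 - <<'E'
import cv2,numpy as np
a=cv2.imread('pics/w2.png');b=cv2.imread('pics/w3.png')
r=lambda im,x,y,w,h,f:cv2.resize(im[y:y+h,x:x+w],None,fx=f,fy=f,interpolation=cv2.INTER_CUBIC)
A=r(a,80,30,95,165,3.5);B=r(b,255,60,100,165,3.5)
h=min(A.shape[0],B.shape[0]);cv2.imwrite('pics/st.png',np.hstack([A[:h],B[:h]]))
c=cv2.imread('pics/w1.png')
cv2.imwrite('pics/jg.png',np.vstack([r(c,175,80,200,130,3),]))
E
```

```text
(no output)
```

View pics/st.png

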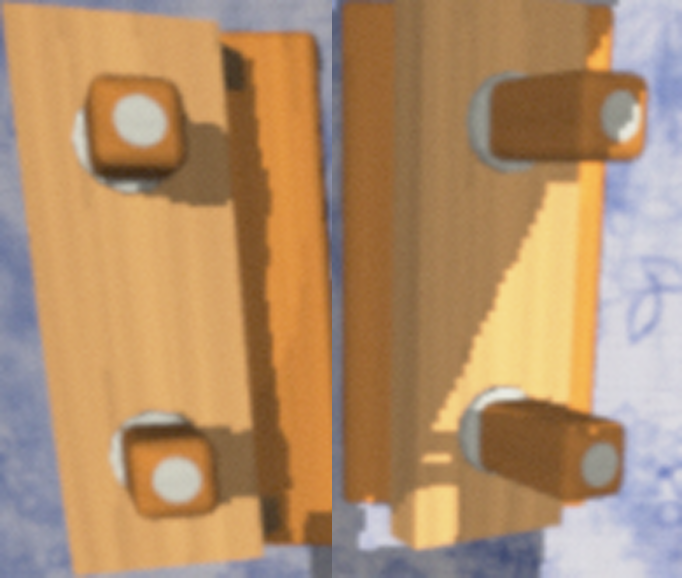

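View pics/jg.png

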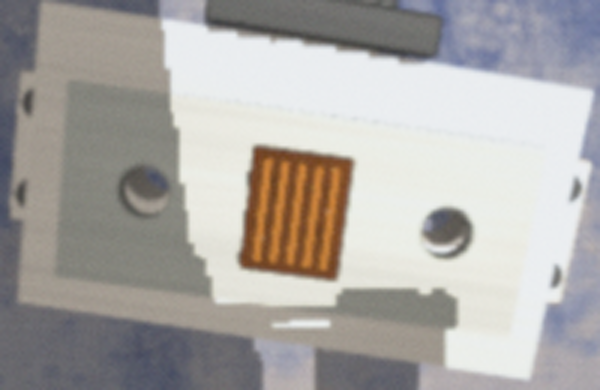

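```bash
python3 - <<'E'
import cv2,numpy as np
from h import *
a,b=cal('w2'),cal('w3')
k=.36
for n,u,v in [('near',(120.0-k,64.3-k),(337.7-k,93.1-k)),('far',(130.6-k,166.9-k),(331.1-k,192.9-k))]:
    print(n,tri([(a,u),(b,v)]))
r=lambda im,x,y,w,h,f:cv2.resize(im[y:y+h,x:x+w],None,fx=f,fy=f,interpolation=cv2.INTER_CUBIC)
i2=cv2.imread('pics/w2.png');cv2.imwrite('pics/jg2.png',r(i2,290,95,210,140,3.8))
i1=cv2.imread('pics/w1.png');cv2.imwrite('pics/jg1.png',r(i1,170,72,210,140,3.8))
E
```

```text
near (array([ 0.49373512, -0.21457784,  0.10527448]), [np.float64(0.11744930041540638), np.float64(0.11744930041545226)])
far (array([ 0.58388726, -0.21638462,  0.10437073]), [np.float64(0.2993223754875251), np.float64(0.2993223754877244)])
```

View pics/jg1.png

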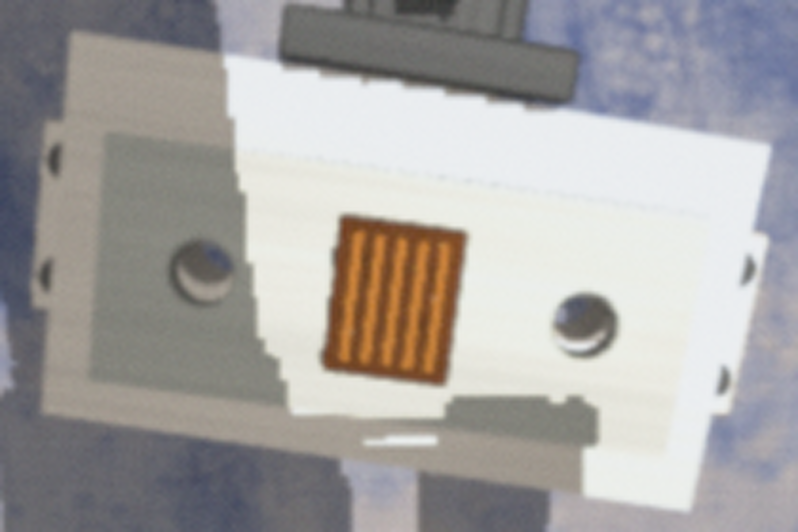

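View pics/jg2.png

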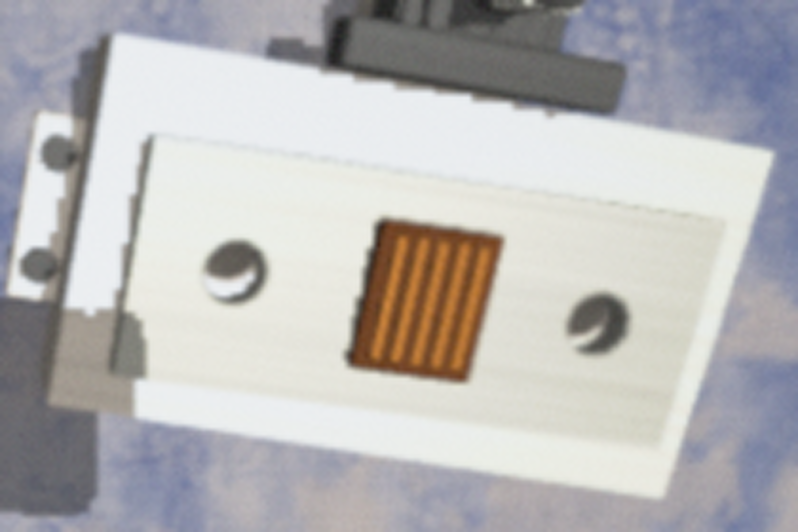

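```bash
python3 - <<'E'
from h import *
c1,c2=cal('w1'),cal('w2')
q=lambda p,o:((p[0]+.5)/3.8-.5+o[0],(p[1]+.5)/3.8-.5+o[1])
o1,o2=(170,72),(290,95)
C1=[(72,32),(770,147),(690,510),(42,413)];C2=[(112,36),(774,152),(662,497),(48,404)]
print('corners tri');T=[]
for a,b in zip(C1,C2):
    X,e=tri([(c1,q(a,o1)),(c2,q(b,o2))]);T.append(X);print(X.round(4),e[0].round(2))
for C,c,o in ((C1,c1,o1),(C2,c2,o2)):
    P=np.array([plane(c,q(p,o),.042) for p in C]);m=P.mean(0)
    d=(P[1]+P[2]-P[0]-P[3])/2;print('jig',m.round(4),'len',np.linalg.norm(d).round(4),'wid',np.linalg.norm((P[0]+P[1]-P[2]-P[3])/2).round(4),'yaw',np.degrees(np.arctan2(-d[0],d[1])))
H1=[(203,272),(585,325)];H2=[(235,271),(598,322)]
for a,b in zip(H1,H2):
    X,e=tri([(c1,q(a,o1)),(c2,q(b,o2))]);print('hole',X.round(4),e[0].round(2),plane(c1,q(a,o1),.054).round(4),plane(c2,q(b,o2),.054).round(4))
E
```

```text
corners tri
[ 0.5265 -0.0329  0.0383] 0.29
[0.5575 0.1648 0.0413] 0.13
[0.666  0.1486 0.0397] 0.1
[ 0.6348 -0.0494  0.0408] 0.02
jig [0.596  0.0579 0.042 ] len 0.1991 wid 0.1091 yaw -8.918198316103998
jig [0.596  0.0571 0.042 ] len 0.1995 wid 0.1091 yaw -8.824512636147393
hole [0.5921 0.0033 0.0511] 0.04 [0.5918 0.0038 0.054 ] [0.5917 0.0026 0.054 ]
hole [0.6069 0.1121 0.0522] 0.22 [0.6069 0.1118 0.054 ] [0.6063 0.1112 0.054 ]
```

Jig: origin about (0.596, 0.0575), yaw -8.9°, measured size 199x109 mm against 200x110. Plate hole spacing comes out at 109.8 mm against 110, with the holes offset about +4 mm and +2 mm in x. Pin tops are 90.2 mm apart at z 0.105. All of this fits the text. I'll go to the pregrasp for the far pin.

```bash
cat >> h.py <<'E'
PZ=np.array([.01,.5,.866]);PZ/=np.linalg.norm(PZ)
RG=rotaxes([-1,.02,0],-PZ)
FAR=np.array([.5839,-.2164,.1055]);NEAR=np.array([.4937,-.2146,.1060])
E
python3 - <<'E'
from h import *
from bench import ctrl
st=ctrl.get_state();rp(st)
print(delta(st,FAR+PZ*.04,RG))
E
```

```text
t 4.30 p [ 0.5884 -0.2666  0.2403] z [ 2.e-04  6.e-04 -1.e+00] x [-1.e+00 -3.e-04 -2.e-04] F [-0.3  0.3 -0.1] w 86.8
(array([30.04,  0.32,  1.13]), array([  4.09,  70.11, 100.25]))
```

{"name": "step_arm", "arguments": {"deltas": [[7.5,0.1,0.3,1,25,5,60],[15,0.2,0.6,2,50,20,50],[22.5,0.3,0.9,3,65,50,50],[30,0.3,1.1,4,70,80,50],[30,0.3,1.1,4,70,100,50],[30,0.3,1.1,4,70,100,50],[30,0.3,1.1,4,70,100,50],[30,0.3,1.1,4,70,100,50]]}}

```text
time: 5.3
position: [0.5845, -0.2003, 0.1423]
tool_rot: [-0.039, -3.031, 0.811]
ft_force: [0.5, 0.3, 0.3]
grip_width: 0.579
```

```bash
python3 - <<'E'
from h import *
from bench import ctrl
st=ctrl.get_state();rp(st)
print(delta(st,FAR-PZ*.034,RG))
snap('w4');snap('s4','scene')
E
```

```text
t 5.30 p [ 0.5845 -0.2003  0.1423] z [-0.0097 -0.4994 -0.8663] x [-0.9997  0.0251 -0.0033] F [0.5 0.3 0.3] w 50.4
(array([ 0.04,  0.01, -0.35]), array([ 0.36,  4.38, 73.89]))
t 5.35 p [ 0.5845 -0.1998  0.142 ] z [-0.0098 -0.4994 -0.8663] x [-0.9997  0.0245 -0.0028] F [-0.7 -0.6  0. ] w 50.0
t 5.40 p [ 0.5843 -0.1994  0.1416] z [-0.01   -0.4994 -0.8663] x [-0.9997  0.0238 -0.0022] F [ 0.2  0.1 -0.1] w 49.7
```

View pics/w4.png

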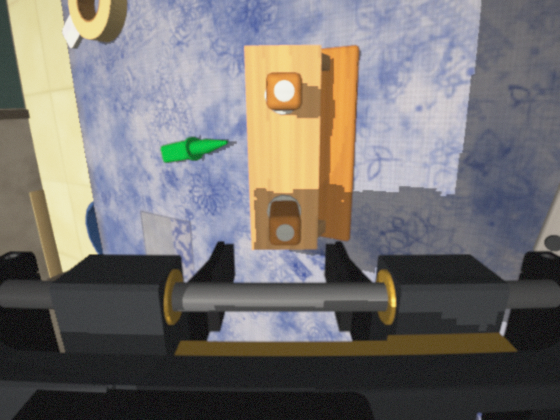

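View pics/s4.png

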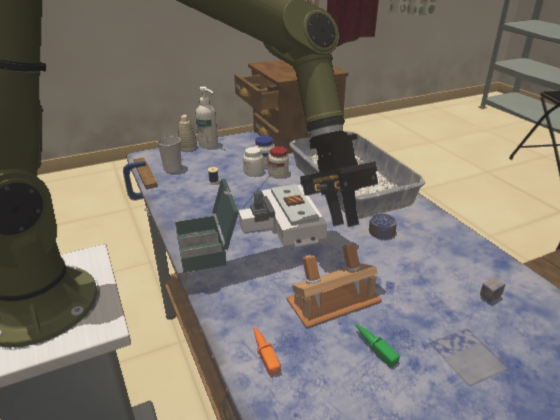

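The wrist view shows the far pin's top dot at (285,232), centred between the fingers (mid column about 282). Next I'll descend along the axis and grip.

{"name": "step_arm", "arguments": {"deltas": [[0,0,0,0,0.5,18,50],[0,0,0,0,1,40,50],[0,0,0,0,1,60,50],[0,0,0,0,1,73,50],[0,0,0,0,1,73,50],[0,0,0,0,1,73,20],[0,0,0,0,1,73,15],[0,0,0,0,1,73,15]], "newtons": 40}}

```text
time: 6.4
position: [0.5836, -0.2334, 0.0771]
tool_rot: [-0.032, -3.03, 0.811]
ft_force: [-0.7, -0.1, -0.1]
grip_width: 0.319
```

```bash
python3 - <<'E'
from h import *
from bench import ctrl
st=ctrl.get_state();rp(st)
p,R=tool(st);print('pinz of TCP',101-(FAR-p)@PZ*1e3, 'lateral',R.inv().apply(FAR-p)*1e3)
snap('w5')
E
```

```text
t 6.40 p [ 0.5836 -0.2334  0.0771] z [-0.0098 -0.4996 -0.8662] x [-0.9998  0.0212 -0.001 ] F [-0.7 -0.1 -0.1] w 27.8
pinz of TCP 67.91172835784828 lateral [  0.08012933   0.59152176 -33.08804442]
t 6.45 p [ 0.5835 -0.2335  0.0771] z [-0.01   -0.4997 -0.8662] x [-9.998e-01  2.130e-02 -7.000e-04] F [-0.5  0.4 -0.5] w 23.8
```

View pics/w5.png

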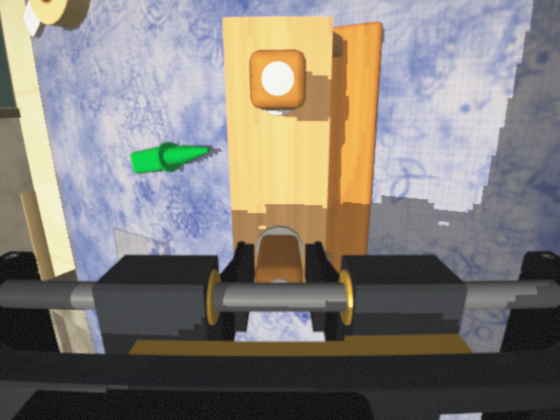

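The fingers straddle the handle and are still closing. I'll finish the closing and draw the pin out along its axis.

{"name": "step_arm", "arguments": {"deltas": [[0,0,0,0,0,0,15],[0,0,0,0,0,0,15],[0,0,0,0,0,-12,15],[0,0,0,0,0,-30,15],[0,0,0,0,0,-50,15],[0,0,0,0,0,-70,15],[0,0,0,0,0,-70,15],[0,0,0,0,0,-70,15]], "newtons": 40}}

```text
time: 7.45
position: [0.5834, -0.1988, 0.137]
tool_rot: [-0.033, -3.028, 0.811]
ft_force: [-0.2, 0.3, -1.3]
grip_width: 0.254
```

```bash
python3 - <<'E'
from h import *
from bench import ctrl
snap('s6','scene')
i=cv2.imread('pics/s6.png');cv2.imwrite('pics/s6c.png',cv2.resize(i[150:330,250:430],None,fx=3,fy=3))
st=ctrl.get_state()
R=rotaxes([-1,0.0,0],[0,0,-1])
print(delta(st,[.5896-.0,.0032,.155],R))
E
```

```text
t 7.50 p [ 0.5832 -0.1991  0.1367] z [-0.0123 -0.4998 -0.866 ] x [-0.9997  0.0224  0.0013] F [-0.7 -0.2 -2. ] w 21.9
(array([-30.  ,  -0.41,  -1.24]), array([  -1.87,  166.11, -117.04]))
```

View pics/s6c.png

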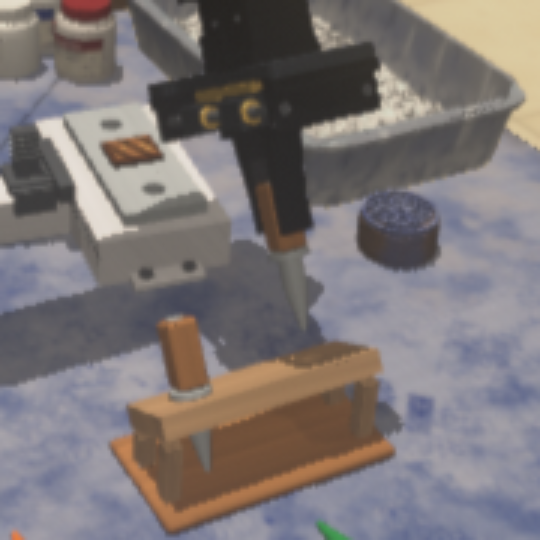

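Pin 1 is out cleanly. I'll turn it upright over the right hole.

{"name": "step_arm", "arguments": {"deltas": [[-5,0,-0.2,0,15,-25,15],[-11,-0.1,-0.4,0,40,-50,15],[-17,-0.2,-0.6,-1,75,-75,15],[-23,-0.3,-0.9,-1,110,-95,15],[-29,-0.4,-1.2,-2,145,-110,15],[-30,-0.4,-1.2,-2,164,-116,15],[-30,-0.4,-1.2,-2,164,-116,15],[-30,-0.4,-1.2,-2,164,-116,15]]}}

```text
time: 8.5
position: [0.59, 0.0002, 0.1553]
tool_rot: [0.0, 3.141, -0.003]
ft_force: [-0.0, -0.2, -0.8]
grip_width: 0.252
```

```bash
python3 - <<'E'
from h import *
from bench import ctrl
snap('w7');snap('s7','scene')
i=cv2.imread('pics/s7.png');cv2.imwrite('pics/s7c.png',cv2.resize(i[130:250,230:380],None,fx=4.5,fy=4.5,interpolation=cv2.INTER_CUBIC))
st=ctrl.get_state()
R=rotaxes([-1,0.0,0],[0,0,-1])
print(delta(st,[.5896,.0032,.155],R))
E
```

```text
t 8.55 p [5.901e-01 1.000e-04 1.555e-01] z [ 8.0e-04 -1.7e-03 -1.0e+00] x [-1.e+00  6.e-04 -8.e-04] F [ 0.   0.1 -2.1] w 21.5
t 8.60 p [5.902e-01 1.000e-04 1.557e-01] z [ 0.0011 -0.0013 -1.    ] x [-1.0e+00  7.0e-04 -1.1e-03] F [ 1.   0.2 -1.3] w 21.8
(array([-0.08,  0.06, -0.04]), array([0.6 , 3.07, 0.65]))
```

View pics/s7c.png

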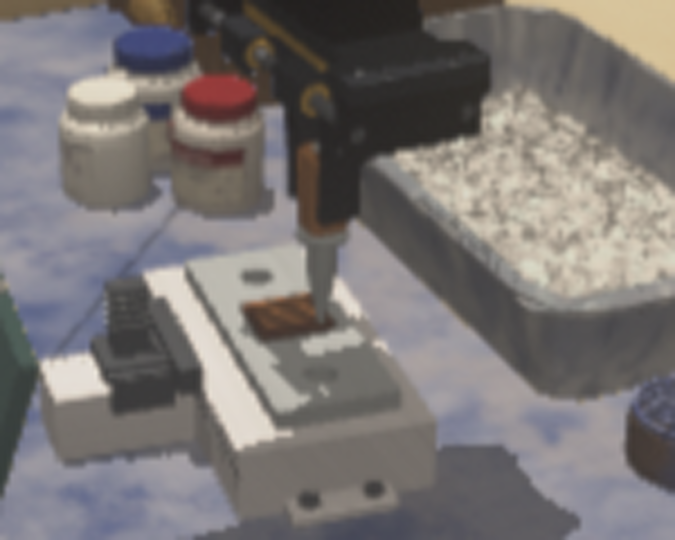

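View pics/w7.png

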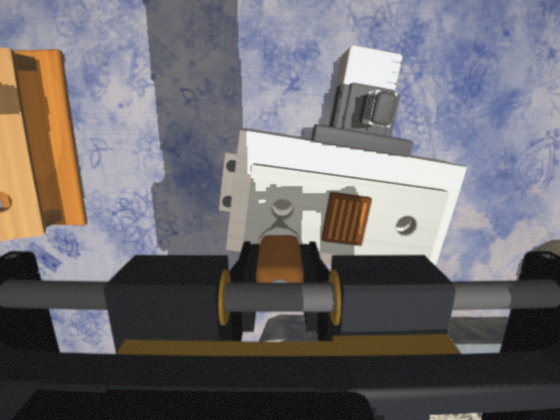

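```bash
python3 - <<'E'
from h import *
from bench import ctrl,optics
st=ctrl.get_state();p,R=tool(st);rp(st)
z=R.as_matrix()[:,2]
cs=optics.get_calibration('scene')
print('tip pred scene',proj(cs,p+z*.068),'shoulder',proj(cs,p+z*.018))
c=cal('w7');i=cv2.imread('pics/w7.png')
print(plane(c,(282,207),.054),plane(c,(405,224),.054))
for h in (.5875,.0032,.042),(.5918,.0032,.054),(.6045,.1118,.042),(.6066,.1115,.054): print(h,'scene',proj(cs,h),'w7',proj(c,h))
s=cv2.imread('pics/s7.png')
cv2.imwrite('pics/s7d.png',cv2.resize(s[175:235,265:335],None,fx=10,fy=10,interpolation=cv2.INTER_CUBIC))
cv2.imwrite('pics/w7d.png',cv2.resize(i[180:245,255:425],None,fx=4.7,fy=4.7,interpolation=cv2.INTER_CUBIC))
E
```

```text
t 8.60 p [5.902e-01 1.000e-04 1.557e-01] z [ 0.0011 -0.0013 -1.    ] x [-1.0e+00  7.0e-04 -1.1e-03] F [ 1.   0.2 -1.3] w 21.8
tip pred scene [301.41801405 201.2848461 ] shoulder [301.80592768 182.75944451]
[0.58981395 0.00288536 0.054     ] [0.60532125 0.11025319 0.054     ]
(0.5875, 0.0032, 0.042) scene [299.43884859 217.0719494 ] w7 [282.26690457 200.64984725]
(0.5918, 0.0032, 0.054) scene [301.10544295 212.48428984] w7 [282.3646385  209.23013736]
(0.6045, 0.1118, 0.042) scene [286.22271768 195.30829023] w7 [401.87709238 218.72267227]
(0.6066, 0.1115, 0.054) scene [287.00758825 191.20857258] w7 [406.24008022 225.37730428]
```

View pics/s7d.png

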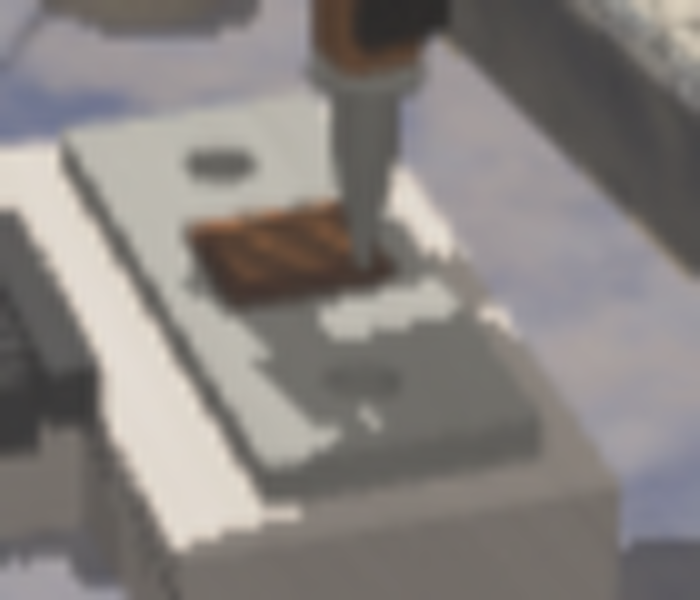

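View pics/w7d.png

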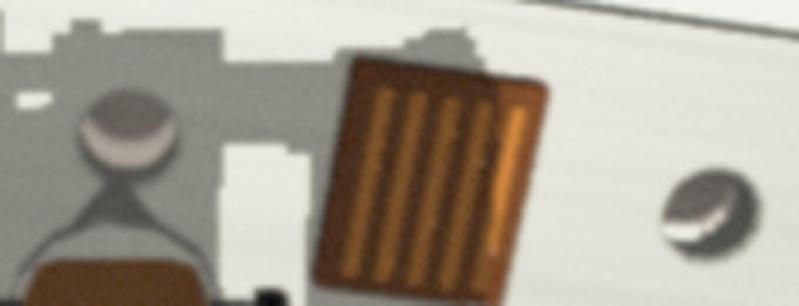

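Scene check: the tip is at (300.8,201.4) and was predicted at (301.4,201.3), so the pin is upright in the grip. The right hole is at scene (300.7,212.3), matching the estimate within 0.5 px. I'll now start the insertion.

{"name": "step_arm", "arguments": {"deltas": [[0,0,0,0.6,1.5,0,15],[0,0,0,1,3,5,15],[0,0,0,1,3,15,15],[0,0,0,1,3,25,15],[0,0,0,1,3,33,15],[0,0,0,1,3,40,15],[0,0,0,1,3,45,15],[0,0,0,1,3,47,15]]}}

```text
time: 9.6
position: [0.5892, 0.0041, 0.1084]
tool_rot: [-0.0, 3.141, 0.0]
ft_force: [0.6, -0.0, -1.8]
grip_width: 0.25
```

```bash
python3 - <<'E'
from h import *
from bench import ctrl
snap('s8','scene')
i=cv2.imread('pics/s8.png');cv2.imwrite('pics/s8c.png',cv2.resize(i[150:250,250:350],None,fx=6,fy=6,interpolation=cv2.INTER_CUBIC))
st=ctrl.get_state();print(st['torque'])
R=rotaxes([-1,0.0,0],[0,0,-1])
print(delta(st,[.5885,.0032,.072],R))
E
```

```text
t 9.65 p [0.5892 0.0041 0.1084] z [ 0.001 -0.    -1.   ] x [-1.     0.    -0.001] F [ 0.3  0.1 -1.5] w 21.2
[-0.01960625  0.02449823  0.01384345]
(array([-0.  ,  0.06, -0.  ]), array([ 0.78, -0.88, 36.39]))
```

View pics/s8c.png

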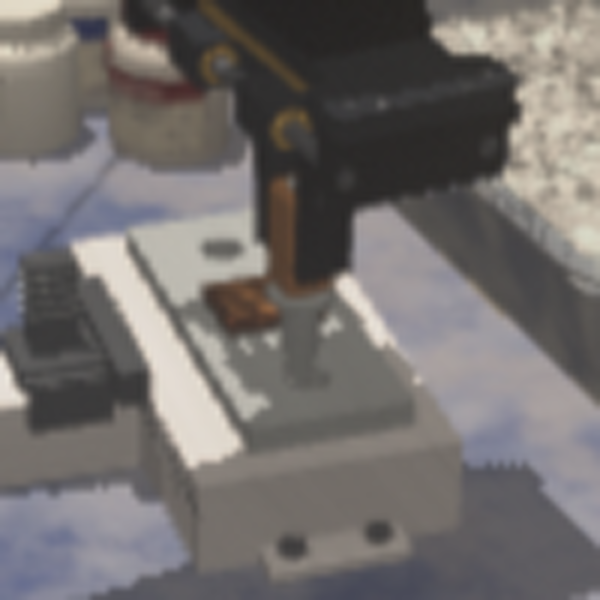

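The tip has entered the right hole with no contact force. I'll continue while shifting towards the jig hole's centre.

{"name": "step_arm", "arguments": {"deltas": [[0,0,0,0.2,-0.3,3,15],[0,0,0,0.4,-0.6,6,15],[0,0,0,0.6,-0.9,9,15],[0,0,0,0.8,-0.9,12,15],[0,0,0,1,-0.9,15,15],[0,0,0,1.2,-0.9,18,15],[0,0,0,1.2,-0.9,18,15],[0,0,0,1.2,-0.9,18,15]]}}

```text
time: 10.65
position: [0.5875, 0.0033, 0.0902]
tool_rot: [0.0, -3.141, -0.0]
ft_force: [2.8, -0.5, -0.2]
grip_width: 0.249
```

```bash
python3 - <<'E'
from h import *
from bench import ctrl
st=ctrl.get_state();print(st['torque']);rp(st)
E
```

```text
[-0.22415644 -0.60006874  0.01856881]
t 10.65 p [0.5875 0.0033 0.0902] z [-3.e-04  1.e-04 -1.e+00] x [-1.e+00 -1.e-04  3.e-04] F [ 2.8 -0.5 -0.2] w 21.7
```

{"name": "step_arm", "arguments": {"deltas": [[0,0,0,0,0,2,15],[0,0,0,0,0,4,15],[0,0,0,0,0,6,15],[0,0,0,0,0,8,15],[0,0,0,0,0,10,15],[0,0,0,0,0,12,15],[0,0,0,0,0,12,15],[0,0,0,0,0,12,15]]}}

```text
time: 11.65
position: [0.5878, 0.0032, 0.0785]
tool_rot: [-0.0, 3.141, 0.0]
ft_force: [-0.1, -0.4, -2.4]
grip_width: 0.246
```

```bash
python3 - <<'E'
from h import *
from bench import ctrl
st=ctrl.get_state();print(st['torque']);rp(st)
E
```

```text
[-0.0542804  -0.09914306  0.03919615]
t 11.65 p [0.5878 0.0032 0.0785] z [ 3.e-04  1.e-04 -1.e+00] x [-1.e+00 -0.e+00 -3.e-04] F [-0.1 -0.4 -2.4] w 21.4
```

The shank is in the jig hole with nearly no side force. Now I'll press it home.

{"name": "step_arm", "arguments": {"deltas": [[0,0,0,0,0,2,15],[0,0,0,0,0,4,15],[0,0,0,0,0,5.5,15],[0,0,0,0,0,7,15],[0,0,0,0,0,8,15],[0,0,0,0,0,9,15],[0,0,0,0,0,9,15],[0,0,0,0,0,9,15]]}}

```text
time: 12.65
position: [0.5881, 0.0032, 0.0714]
tool_rot: [0.0, 3.141, 0.001]
ft_force: [-4.9, -0.4, 9.4]
grip_width: 0.249
```

```bash
python3 - <<'E'
from h import *
from bench import ctrl
st=ctrl.get_state();print(st['torque']);rp(st)
E
```

```text
[-0.09446206  1.23298083  0.02969716]
t 12.65 p [0.5881 0.0032 0.0714] z [ 1.e-03  6.e-04 -1.e+00] x [-1.e+00  1.e-04 -1.e-03] F [-4.9 -0.4  9.4] w 21.7
```

The vertical force rises at TCP z 0.0714, and 0.072 was expected at home. I'll release and retract.

{"name": "step_arm", "arguments": {"deltas": [[0,0,0,0,0,7,45],[0,0,0,0,0,7,45],[0,0,0,0,0,7,45],[0,0,0,0,0,-10,45],[0,0,0,0,0,-35,50],[0,0,0,0,0,-70,50],[0,0,0,0,0,-110,50],[0,0,0,0,0,-130,50]]}}

```text
time: 13.65
position: [0.5894, 0.003, 0.2039]
tool_rot: [0.0, 3.135, 0.001]
ft_force: [0.6, 0.1, -0.2]
grip_width: 0.574
```

```bash
python3 - <<'E'
from h import *
from bench import ctrl
snap('w9');snap('s9','scene')
i=cv2.imread('pics/s9.png');cv2.imwrite('pics/s9c.png',cv2.resize(i[150:250,230:350],None,fx=6,fy=6,interpolation=cv2.INTER_CUBIC))
st=ctrl.get_state()
print(delta(st,NEAR+PZ*.04,RG))
E
```

```text
t 13.70 p [0.5905 0.0031 0.206 ] z [ 0.0095  0.0012 -1.    ] x [-1.0e+00  3.0e-04 -9.5e-03] F [0.8 0.1 1.7] w 49.8
t 13.75 p [0.5901 0.0031 0.204 ] z [ 0.0082  0.001  -1.    ] x [-1.0e+00  2.0e-04 -8.2e-03] F [ 0.4 -0.9  0.4] w 50.3
(array([30.07,  0.76,  0.99]), array([  96.46, -197.8 ,   62.33]))
```

View pics/s9c.png

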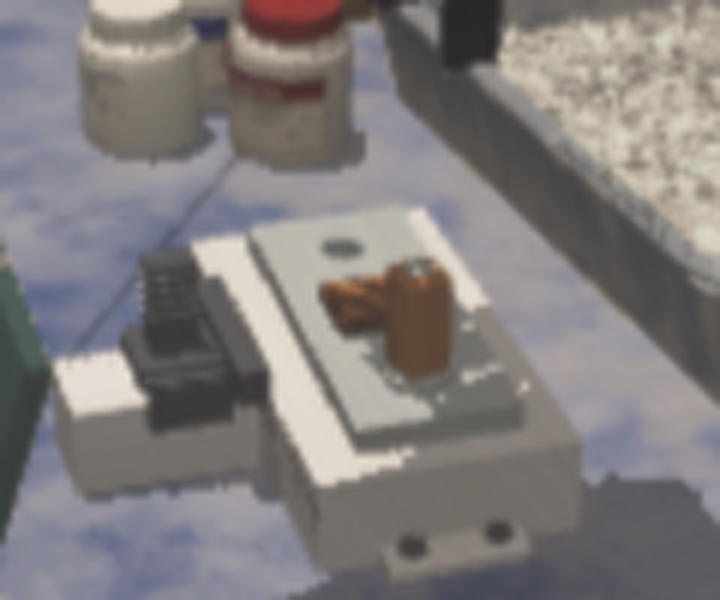

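View pics/w9.png

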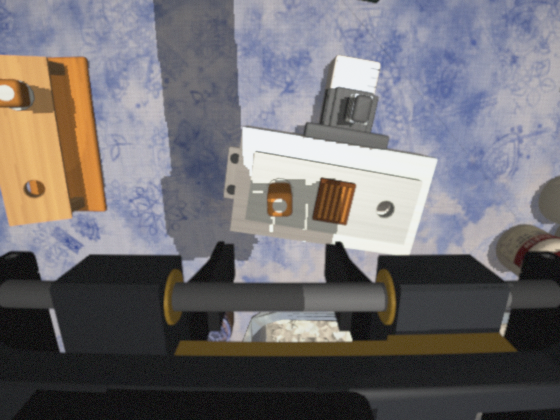

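Pin 1 is seated with its shoulder on the plate, and stands upright. Next is the near pin.

{"name": "step_arm", "arguments": {"deltas": [[4,0.1,0.1,15,-30,0,50],[9,0.2,0.3,32,-70,0,50],[15,0.4,0.5,50,-115,5,50],[22,0.5,0.7,70,-160,20,50],[28,0.7,0.9,90,-190,40,50],[30,0.8,1,96.5,-199,58,50],[30,0.8,1,96.5,-199,62,50],[30,0.8,1,96.5,-199,62,50]]}}

```text
time: 14.75
position: [0.4921, -0.1955, 0.1379]
tool_rot: [-0.027, -3.023, 0.809]
ft_force: [0.4, 0.1, -0.4]
grip_width: 0.572
```

```bash
python3 - <<'E'
from h import *
from bench import ctrl
c=cal('w9');print('plateL',plane(c,(385.3,209),.054))
snap('w10')
st=ctrl.get_state()
print(delta(st,NEAR-PZ*.034,RG))
E
```

```text
plateL [0.60683918 0.1117479  0.054     ]
t 14.80 p [ 0.4925 -0.1957  0.1383] z [-0.0153 -0.4994 -0.8662] x [-0.9998  0.02    0.0062] F [ 0.9 -0.   0.3] w 49.9
(array([ 0.03, -0.31,  0.18]), array([-1.93, -0.25, 71.47]))
```

View pics/w10.png

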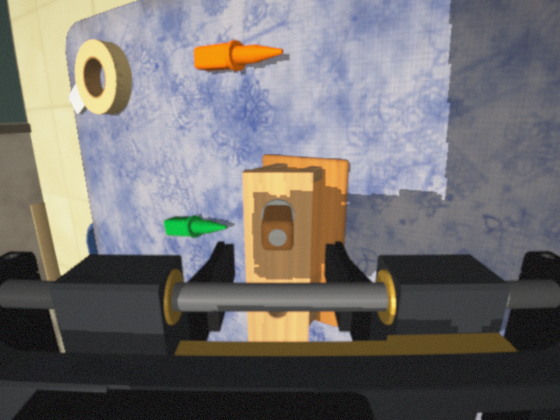

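```bash
python3 - <<'E'
from h import *
c=cal('w10');print(proj(c,NEAR),proj(c,NEAR+[0,.002,0]),proj(c,NEAR+[.002,0,0]))
E
```

```text
[276.70473901 237.86236234] [279.3155847  238.37153436] [276.75384726 240.67697596]
```

The near pin's top dot at (277,237) matches the predicted (276.7,237.9). I'll descend and grip.

{"name": "step_arm", "arguments": {"deltas": [[0,-0.3,0.2,-1,0,18,40],[0,-0.3,0.2,-1.5,0,40,40],[0,-0.3,0.2,-1.5,0,60,40],[0,-0.3,0.2,-1.5,0,71,36],[0,-0.3,0.2,-1.5,0,71,30],[0,-0.3,0.2,-1.5,0,71,15],[0,-0.3,0.2,-1.5,0,71,15],[0,-0.3,0.2,-1.5,0,71,15]], "newtons": 40}}

```text
time: 15.8
position: [0.4928, -0.2312, 0.077]
tool_rot: [-0.03, -3.03, 0.812]
ft_force: [-0.1, 1.0, 3.6]
grip_width: 0.249
```

```bash
python3 - <<'E'
from h import *
from bench import ctrl
st=ctrl.get_state();rp(st)
p,R=tool(st);print('pinz of TCP',101-(NEAR-p)@PZ*1e3, 'lateral',R.inv().apply(NEAR-p)*1e3)
E
```

```text
t 15.80 p [ 0.4928 -0.2312  0.077 ] z [-0.0097 -0.5001 -0.8659] x [-9.998e-01  1.990e-02 -3.000e-04] F [-0.1  1.   3.6] w 21.6
pinz of TCP 67.5663601584319 lateral [ -0.56431267  -0.14236868 -33.43343527]
```

{"name": "step_arm", "arguments": {"deltas": [[0,0,0,0,0,0,15],[0,0,0,0,0,-12,15],[0,0,0,0,0,-30,15],[0,0,0,0,0,-50,15],[0,0,0,0,0,-70,15],[0,0,0,0,0,-85,15],[0,0,0,0,0,-90,15],[0,0,0,0,0,-90,15]], "newtons": 40}}

```text
time: 16.8
position: [0.4928, -0.1862, 0.1539]
tool_rot: [-0.031, -3.028, 0.811]
ft_force: [0.1, -0.9, -2.1]
grip_width: 0.245
```

```bash
python3 - <<'E'
from h import *
from bench import ctrl
st=ctrl.get_state();rp(st)
R=rotaxes([-1,0.0,0],[0,0,-1])
print(delta(st,[.6055,.1116,.20],R))
E
```

```text
t 16.80 p [ 0.4928 -0.1862  0.1539] z [-0.0116 -0.4996 -0.8662] x [-0.9998  0.0206  0.0015] F [ 0.1 -0.9 -2.1] w 21.3
(array([-29.98,  -0.39,  -1.13]), array([-106.51,  236.73, -190.01]))
```

{"name": "step_arm", "arguments": {"deltas": [[-3,0,-0.1,-8,5,-45,15],[-7,-0.1,-0.3,-22,30,-85,15],[-12,-0.2,-0.5,-40,70,-120,15],[-17,-0.2,-0.7,-58,110,-150,15],[-22,-0.3,-0.9,-76,152,-175,15],[-27,-0.4,-1.1,-92,195,-190,15],[-30,-0.4,-1.1,-104,230,-191,15],[-30,-0.4,-1.1,-106.5,237,-190,15]]}}

```text
time: 17.8
position: [0.6049, 0.1119, 0.1973]
tool_rot: [0.0, -3.138, 0.003]
ft_force: [-0.7, -0.1, -0.7]
grip_width: 0.253
```

```bash
python3 - <<'E'
from h import *
from bench import ctrl
st=ctrl.get_state();rp(st)
R=rotaxes([-1,0.0,0],[0,0,-1])
print(delta(st,[.6055,.1116,.150],R))
E
```

```text
t 17.80 p [0.6049 0.1119 0.1973] z [-0.0037 -0.0018 -1.    ] x [-1.     -0.      0.0037] F [-0.7 -0.1 -0.7] w 22.0
(array([-0.11, -0.21,  0.  ]), array([-0.82, -0.19, 47.34]))
```

{"name": "step_arm", "arguments": {"deltas": [[0,0,0,0,0,8,15],[0,0,0,0,0,20,15],[0,0,0,0,0,32,15],[0,0,0,0,0,41,15],[0,0,0,0,0,46,15],[0,0,0,0,0,46,15],[0,0,0,0,0,46,15],[0,0,0,0,0,46,15]]}}

```text
time: 18.8
position: [0.606, 0.1117, 0.1544]
tool_rot: [0.001, 3.14, 0.0]
ft_force: [0.7, 1.1, -1.7]
grip_width: 0.248
```

```bash
python3 - <<'E'
from h import *
from bench import ctrl,optics
snap('s12','scene');snap('w12')
i=cv2.imread('pics/s12.png');cv2.imwrite('pics/s12c.png',cv2.resize(i[140:230,250:340],None,fx=6.6,fy=6.6,interpolation=cv2.INTER_CUBIC))
st=ctrl.get_state();p,R=tool(st);z=R.as_matrix()[:,2];cs=optics.get_calibration('scene')
u=lambda v:(v-np.array([250,140])+.5)*6.6-.5
for n,X in [('tip',p+z*.0677),('pl',(.6068,.1117,.054)),('jig',(.6045,.1118,.042))]: print(n,u(proj(cs,X)))
R=rotaxes([-1,0.0,0],[0,0,-1])
print(delta(st,[.6055,.1117,.108],R))
E
```

```text
t 18.85 p [0.606  0.1117 0.1544] z [ 1.2e-03  2.0e-04 -1.0e+00] x [-1.0e+00  5.0e-04 -1.2e-03] F [ 0.8  0.  -1.2] w 21.7
t 18.90 p [0.6059 0.1117 0.1543] z [ 1.e-03  2.e-04 -1.e+00] x [-1.e+00  5.e-04 -1.e-03] F [ 0.9  0.1 -2.1] w 22.0
tip [245.61860848 268.20535996]
pl [247.28336006 340.44293192]
jig [241.86993667 367.8347155 ]
(array([ 0.01,  0.06, -0.03]), array([ 4.500e-01, -2.000e-02,  4.627e+01]))
```

View pics/s12c.png

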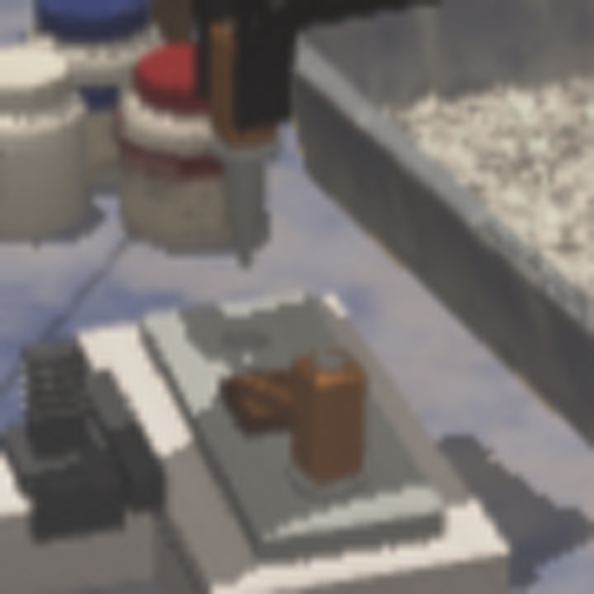

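View pics/w12.png

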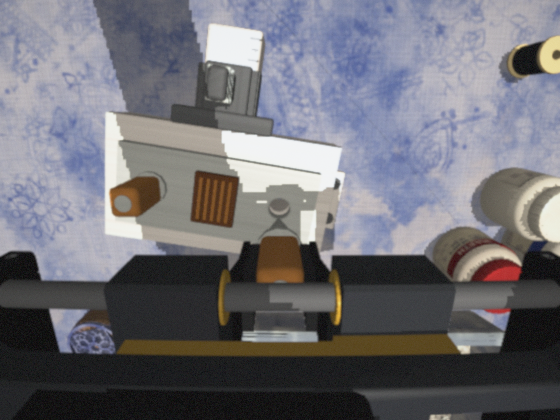

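Tip seen at crop (246,265) against the predicted (246,268), with the hole at (243,341), so it is aligned. I'll insert.

{"name": "step_arm", "arguments": {"deltas": [[0,0,0,0.3,0,5,15],[0,0,0,0.5,0,14,15],[0,0,0,0.5,0,24,15],[0,0,0,0.5,0,33,15],[0,0,0,0.5,0,40,15],[0,0,0,0.5,0,45,15],[0,0,0,0.5,0,46,15],[0,0,0,0.5,0,46,15]]}}

```text
time: 19.9
position: [0.6054, 0.1117, 0.1081]
tool_rot: [0.001, 3.141, 0.0]
ft_force: [0.6, -0.9, -2.0]
grip_width: 0.252
```

```bash
python3 - <<'E'
from h import *
from bench import ctrl
st=ctrl.get_state();print(st['torque']);rp(st)
print(delta(st,[.6045,.1118,.08],rotaxes([-1,0.0,0],[0,0,-1])))
E
```

```text
[ 0.01534767 -0.02367972  0.00076398]
t 19.90 p [0.6054 0.1117 0.1081] z [ 8.e-04  1.e-04 -1.e+00] x [-1.e+00  6.e-04 -8.e-04] F [ 0.6 -0.9 -2. ] w 21.9
(array([ 0.  ,  0.05, -0.03]), array([ 0.91,  0.13, 28.11]))
```

{"name": "step_arm", "arguments": {"deltas": [[0,0,0,0.1,0,3,15],[0,0,0,0.2,0,6,15],[0,0,0,0.4,0.1,9,15],[0,0,0,0.6,0.1,12,15],[0,0,0,0.8,0.1,15,15],[0,0,0,0.9,0.1,18,15],[0,0,0,0.9,0.1,18,15],[0,0,0,0.9,0.1,18,15]]}}

```text
time: 20.9
position: [0.6045, 0.1118, 0.09]
tool_rot: [0.001, 3.141, -0.0]
ft_force: [1.5, 1.0, -1.3]
grip_width: 0.249
```

```bash
python3 - <<'E'
from h import *
from bench import ctrl
st=ctrl.get_state();print(st['torque']);rp(st)
E
```

```text
[ 0.08060542 -0.52306233 -0.04772724]
t 20.90 p [0.6045 0.1118 0.09  ] z [ 7.e-04 -0.e+00 -1.e+00] x [-1.e+00  5.e-04 -7.e-04] F [ 1.5  1.  -1.3] w 21.6
```

{"name": "step_arm", "arguments": {"deltas": [[0,0,0,0,0,2,15],[0,0,0,0,0,4,15],[0,0,0,0,0,6,15],[0,0,0,0,0,8,15],[0,0,0,0,0,10,15],[0,0,0,0,0,12,15],[0,0,0,0,0,12,15],[0,0,0,0,0,12,15]]}}

```text
time: 21.9
position: [0.6042, 0.1118, 0.0777]
tool_rot: [0.001, 3.141, -0.0]
ft_force: [2.2, 0.1, -0.1]
grip_width: 0.251
```

```bash
python3 - <<'E'
from h import *
from bench import ctrl
st=ctrl.get_state();print(st['torque']);rp(st)
E
```

```text
[ 0.15367523 -0.58287419  0.02595565]
t 21.90 p [0.6042 0.1118 0.0777] z [ 2.e-04 -1.e-04 -1.e+00] x [-1.e+00  5.e-04 -2.e-04] F [ 2.2  0.1 -0.1] w 21.8
```

Low side force again, so I'll press it home.

{"name": "step_arm", "arguments": {"deltas": [[0,0,0,0,0,2,15],[0,0,0,0,0,4,15],[0,0,0,0,0,5.5,15],[0,0,0,0,0,7,15],[0,0,0,0,0,8,15],[0,0,0,0,0,8.5,15],[0,0,0,0,0,8.5,15],[0,0,0,0,0,8.5,15]]}}

```text
time: 22.9
position: [0.6044, 0.1118, 0.0719]
tool_rot: [0.001, 3.141, 0.001]
ft_force: [-3.7, -0.6, 12.7]
grip_width: 0.252
```

```bash
python3 - <<'E'
from h import *
from bench import ctrl
st=ctrl.get_state();print(st['torque']);rp(st)
E
```

```text
[-0.07230812  0.77543539  0.01749763]
t 22.90 p [0.6044 0.1118 0.0719] z [ 6.e-04  8.e-04 -1.e+00] x [-1.e+00  7.e-04 -6.e-04] F [-3.7 -0.6 12.7] w 21.9
```

Home: contact at TCP z 0.0719, which puts the shoulder at about 0.054. I'll release and retract.

{"name": "step_arm", "arguments": {"deltas": [[0,0,0,0,0,6,45],[0,0,0,0,0,6,45],[0,0,0,0,0,6,45],[0,0,0,0,0,-10,45],[0,0,0,0,0,-40,50],[0,0,0,5,-10,-80,50],[0,0,0,10,-25,-120,50],[0,0,0,15,-40,-140,50]]}}

```text
time: 23.9
position: [0.5903, 0.0713, 0.213]
tool_rot: [0.001, 3.137, 0.002]
ft_force: [-0.5, -0.3, 0.3]
grip_width: 0.574
```

```bash
python3 - <<'E'
from h import *
snap('w14');snap('s14','scene');snap('w15')
i=cv2.imread('pics/s14.png');cv2.imwrite('pics/s14c.png',cv2.resize(i[150:250,230:350],None,fx=6,fy=6,interpolation=cv2.INTER_CUBIC))
E
```

```text
t 23.95 p [0.5906 0.0683 0.2148] z [ 0.0067  0.     -1.    ] x [-1.      0.0037 -0.0067] F [-0.6 -2.8  1.7] w 49.8
t 24.00 p [0.5905 0.0692 0.2125] z [ 5.3e-03  2.0e-04 -1.0e+00] x [-1.      0.0039 -0.0053] F [-0.3 -0.6  0.5] w 49.8
t 24.05 p [0.5896 0.0707 0.2103] z [ 2.3e-03  5.0e-04 -1.0e+00] x [-1.      0.0025 -0.0023] F [ 0.9  0.4 -1.3] w 50.0
```

View pics/s14c.png

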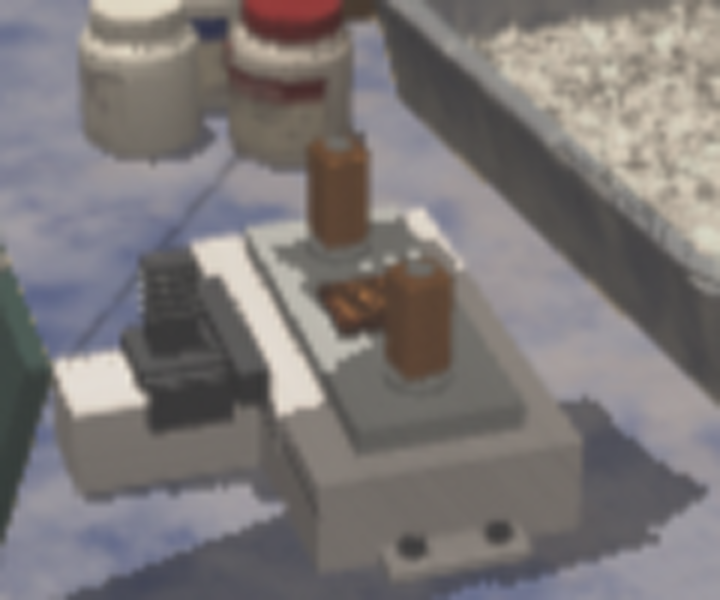

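View pics/w15.png

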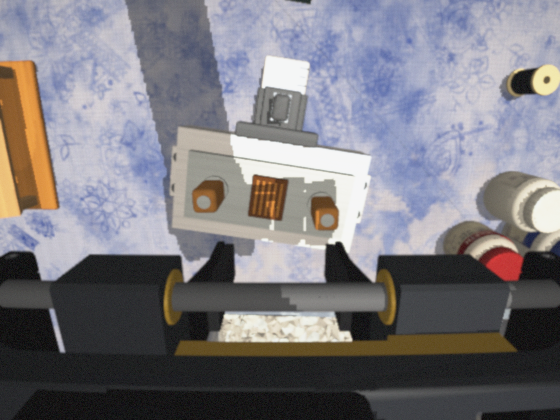

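Both pins are seated. Now I'll measure the jaw lug from two wrist views.

```bash
python3 - <<'E'
from h import *
r=lambda n,x,y:cv2.resize(cv2.imread(f'pics/{n}.png')[y:y+90,x:x+90],None,fx=4.4,fy=4.4,interpolation=cv2.INTER_CUBIC)
cv2.imwrite('pics/lug.png',np.hstack([r('w15',235,60),r('w12',175,40)]))
E
```

```text
(no output)
```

View pics/lug.png

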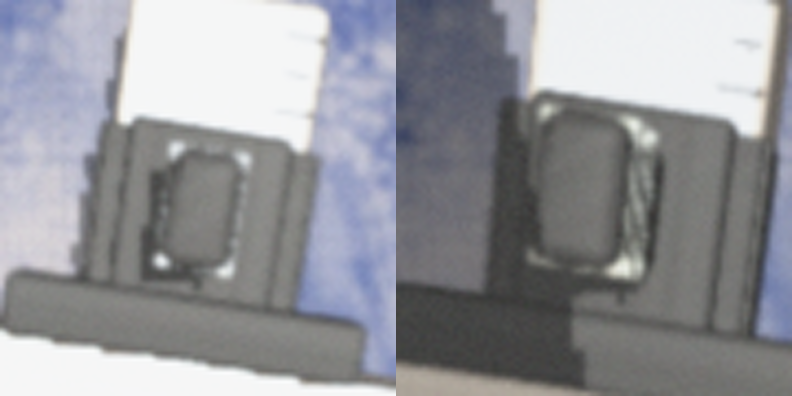

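```bash
python3 - <<'E'
from h import *
from bench import ctrl
q=lambda x,y,o:((x+.5)/4.4-.5+o[0],(y+.5)/4.4-.5+o[1])
a=q(207,210,(235,60));b=q(585-396,186,(175,40))
print(tri([(cal('w15'),a),(cal('w12'),b)]),plane(cal('w15'),a,.0955),plane(cal('w12'),b,.0955))
J=np.array([.596,.0575]);xj=np.array([np.cos(np.radians(-8.87)),np.sin(np.radians(-8.87))])
L=.5*(plane(cal('w15'),a,.0955)+plane(cal('w12'),b,.0955))
d=L[:2]-J;print('in jig',d@xj,d@np.array([-xj[1],xj[0]]))
R=rotaxes([-xj[0],-xj[1],0],[0,0,-1]);st=ctrl.get_state()
print(L,delta(st,[L[0],L[1],.13],R))
E
```

```text
(array([0.50901475, 0.07229472, 0.09429423]), [np.float64(0.18420641601696472), np.float64(0.1842064160169283)]) [0.50919683 0.07221498 0.0955    ] [0.50894894 0.07258161 0.0955    ]
in jig -0.0881847414688021 0.001316563198997105
[0.50907289 0.07239829 0.0955    ] (array([0.04, 0.13, 8.73]), array([80.74,  1.43, 80.15]))
```

The lug is at (0.509, 0.0724), with height measured at 0.094 against 0.0955. Its jig x is -88 mm, so the jaw stands at about 14 mm and needs about 21 mm of travel. I'll move above the lug, then down and grip.

{"name": "step_arm", "arguments": {"deltas": [[0,0,2,20,0,0,50],[0,0,4,45,1,0,50],[0,0,6,70,1,5,50],[0,0,8.7,80,1,30,50],[0,0.1,8.7,80.5,1,60,50],[0,0.1,8.7,80.5,1,78,50],[0,0.1,8.7,80.5,1,78,50],[0,0.1,8.7,80.5,1,78,50]]}}

```text
time: 25.05
position: [0.5094, 0.073, 0.1318]
tool_rot: [-0.239, -3.132, -0.0]
ft_force: [-0.2, -0.5, 0.3]
grip_width: 0.576
```

```bash
python3 - <<'E'
from h import *
from bench import ctrl
snap('w16')
xj=np.array([np.cos(np.radians(-8.87)),np.sin(np.radians(-8.87))])
R=rotaxes([-xj[0],-xj[1],0],[0,0,-1]);st=ctrl.get_state()
print(delta(st,[.5091,.0724,.067],R),proj(cal('w16'),(.5091,.0724,.0955)))
E
```

```text
t 25.10 p [0.5096 0.073  0.1322] z [ 2.e-04  4.e-04 -1.e+00] x [-9.884e-01  1.517e-01 -1.000e-04] F [ 0.2 -0.2 -0.5] w 49.9
(array([0.03, 0.01, 0.14]), array([ 0.44, -0.72, 65.24])) [277.345605   235.19211873]
```

View pics/w16.png

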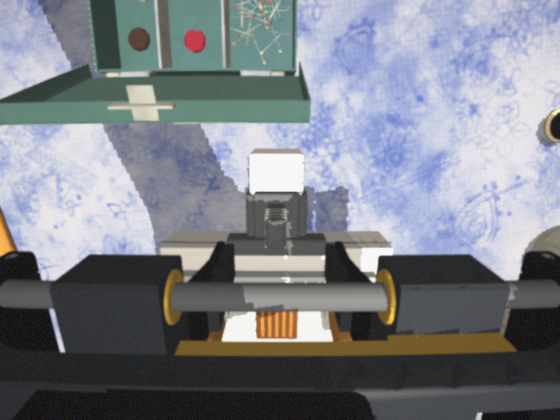

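{"name": "step_arm", "arguments": {"deltas": [[0,0,0.1,0.3,-0.5,10,45],[0,0,0.1,0.3,-0.5,28,45],[0,0,0.1,0.3,-0.5,46,45],[0,0,0.1,0.3,-0.5,60,40],[0,0,0.1,0.3,-0.5,65,36],[0,0,0.1,0.3,-0.5,65,25],[0,0,0.1,0.3,-0.5,65,12],[0,0,0.1,0.3,-0.5,65,8]], "newtons": 20}}

```text
time: 26.1
position: [0.5086, 0.0707, 0.067]
tool_rot: [-0.242, -3.132, 0.004]
ft_force: [-1.8, -8.7, 4.1]
grip_width: 0.163
```

```bash
python3 - <<'E'
from h import *
from bench import ctrl
snap('s17','scene')
i=cv2.imread('pics/s17.png');cv2.imwrite('pics/s17c.png',cv2.resize(i[130:250,200:340],None,fx=5,fy=5,interpolation=cv2.INTER_CUBIC))
E
```

```text
t 26.15 p [0.5086 0.0705 0.067 ] z [-9.0e-04 -1.9e-03 -1.0e+00] x [-9.880e-01  1.544e-01  6.000e-04] F [-1.4 -4.6  2.6] w 13.7
```

View pics/s17c.png

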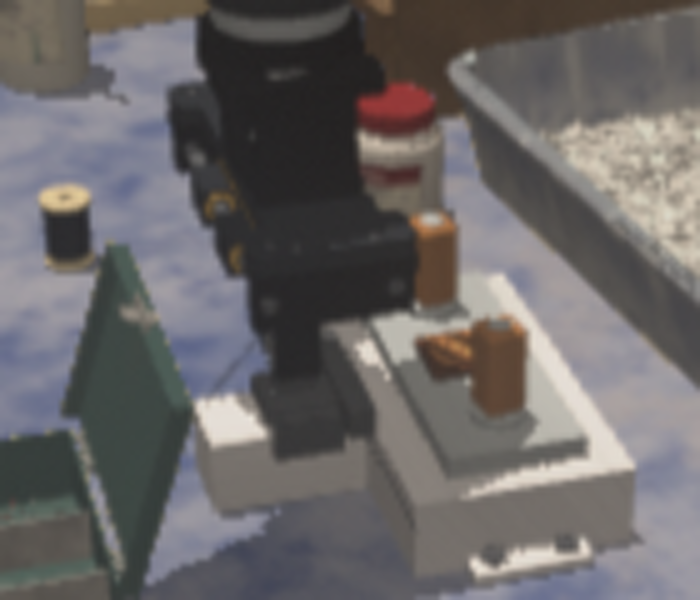

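The lug is gripped (13.7 mm), and the gripper sits clear of the pins and the lid. I'll slide the jaw along jig +x.

{"name": "step_arm", "arguments": {"deltas": [[0,0,0,0,-1,0,8],[0,0,0,-3,-1.5,0,8],[0,0,0,-6,-1.5,0,8],[0,0,0,-9,-1.5,0,8],[0,0,0,-12,-1.5,0,8],[0,0,0,-15,-1.5,0,8],[0,0,0,-17,-1.5,0,8],[0,0,0,-17,-1.5,0,8]], "newtons": 30}}

```text
time: 27.15
position: [0.5251, 0.068, 0.067]
tool_rot: [-0.242, -3.131, 0.0]
ft_force: [-1.1, -2.1, 5.0]
grip_width: 0.161
```

```bash
cat >> h.py <<'E'
def jz():
    from bench import ctrl
    st=ctrl.get_state();p,R=tool(st);xj=np.array([.98804,-.1542])
    print('jigx',((p[:2]-[.596,.0575])@xj*1e3).round(2),'Fx_jig',(np.array(st['ft_force'])[:2]@xj).round(2));rp(st)
E
python3 -c "
from h import *
jz()"
```

```text
jigx -71.65 Fx_jig -0.75
t 27.15 p [0.5251 0.068  0.067 ] z [-0.0012  0.     -1.    ] x [-0.9881  0.1538  0.0012] F [-1.1 -2.1  5. ] w 14.0
```

{"name": "step_arm", "arguments": {"deltas": [[0,0,0,-0.8,0,0,8],[0,0,0,-1.6,0,0,8],[0,0,0,-2.4,0,0,8],[0,0,0,-3,0,0,8],[0,0,0,-3.5,0,0,8],[0,0,0,-4,0,0,8],[0,0,0,-4,0,0,8],[0,0,0,-4,0,0,8]]}}

```text
time: 28.15
position: [0.5288, 0.0674, 0.067]
tool_rot: [-0.242, -3.131, 0.0]
ft_force: [-2.3, -3.2, 5.5]
grip_width: 0.159
```

```bash
python3 -c "
from h import *
jz()"
```

```text
jigx -67.93 Fx_jig -1.74
t 28.15 p [0.5288 0.0674 0.067 ] z [-1.6e-03  1.0e-04 -1.0e+00] x [-0.9881  0.1538  0.0016] F [-2.3 -3.2  5.5] w 13.8
```

{"name": "step_arm", "arguments": {"deltas": [[0,0,0,-0.4,0,0,8],[0,0,0,-0.8,0,0,8],[0,0,0,-1.2,0,0,8],[0,0,0,-1.6,0,0,8],[0,0,0,-2,0,0,8],[0,0,0,-2,0,0,8],[0,0,0,-2,0,0,8],[0,0,0,-2,0,0,8]]}}

```text
time: 29.15
position: [0.5304, 0.0671, 0.067]
tool_rot: [-0.242, -3.13, 0.0]
ft_force: [-4.1, -3.3, 7.3]
grip_width: 0.159
```

```bash
python3 -c "
from h import *
jz()"
```

```text
jigx -66.35 Fx_jig -3.5
t 29.15 p [0.5304 0.0671 0.067 ] z [-2.5e-03  1.0e-04 -1.0e+00] x [-0.9881  0.1537  0.0024] F [-4.1 -3.3  7.3] w 13.9
```

{"name": "step_arm", "arguments": {"deltas": [[0,0,0,-0.4,0,0,8],[0,0,0,-0.8,0,0,8],[0,0,0,-1.2,0,0,8],[0,0,0,-1.6,0,0,8],[0,0,0,-2,0,0,8],[0,0,0,-2,0,0,8],[0,0,0,-2,0,0,8],[0,0,0,-2,0,0,8]]}}

```text
time: 30.15
position: [0.5306, 0.0671, 0.067]
tool_rot: [-0.241, -3.126, 0.0]
ft_force: [-9.7, -2.5, 11.3]
grip_width: 0.159
```

```bash
python3 -c "
from h import *
jz();snap('s18','scene')
i=cv2.imread('pics/s18.png');cv2.imwrite('pics/s18c.png',cv2.resize(i[170:250,240:340],None,fx=7,fy=7,interpolation=cv2.INTER_CUBIC))"
```

```text
jigx -66.06 Fx_jig -9.17
t 30.15 p [0.5306 0.0671 0.067 ] z [-6.1e-03  4.0e-04 -1.0e+00] x [-0.9881  0.1535  0.0061] F [-9.7 -2.5 11.3] w 13.8
t 30.20 p [0.5306 0.0671 0.067 ] z [-6.1e-03  4.0e-04 -1.0e+00] x [-0.9881  0.1534  0.0061] F [-9.7 -2.9 11.3] w 13.8
```

View pics/s18c.png

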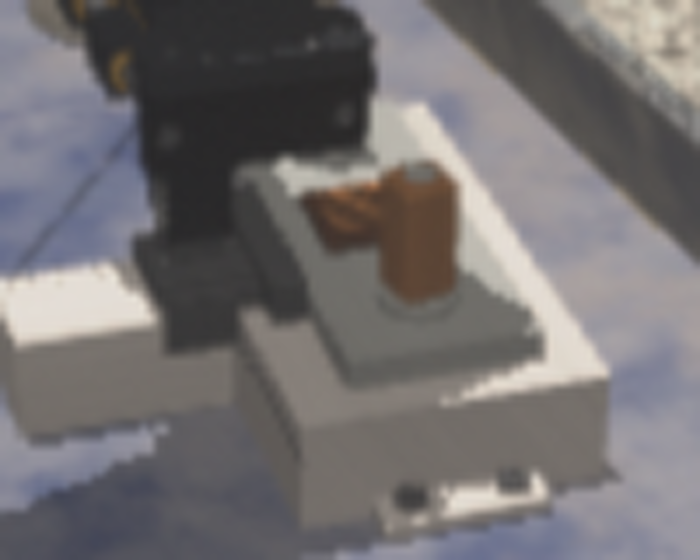

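The jaw has met the plate: the force rose to 9 N with no further motion, at lug jig x -66 mm against -67 expected. I'll ease the force off, open and retract straight up.

{"name": "step_arm", "arguments": {"deltas": [[0,0,0,0.8,0,0,8],[0,0,0,0.8,0,0,30],[0,0,0,0.8,0,0,45],[0,0,0,0.8,0,0,45],[0,0,0,0.8,0,-15,45],[0,0,0,0.8,0,-45,45],[0,0,0,0.8,0,-90,45],[0,0,0,0.8,0,-140,45]]}}

```text
time: 31.2
position: [0.532, 0.0671, 0.2084]
tool_rot: [-0.242, -3.131, -0.0]
ft_force: [0.5, 0.1, 0.4]
grip_width: 0.519
```

{"name": "step_arm", "arguments": {"deltas": [[0,0,0,-15,0,-5,45],[0,0,0,-35,0,-10,45],[0,0,0,-50,0,-10,45],[0,0,0,-50,0,-10,45],[0,0,0,-50,0,-10,45],[0,0,0,-50,0,-10,45],[0,0,0,-50,0,-10,45],[0,0,0,-50,0,-10,45]]}}

```text
time: 32.2
position: [0.5814, 0.0596, 0.2164]
tool_rot: [-0.241, -3.131, -0.0]
ft_force: [0.8, 0.4, -0.1]
grip_width: 0.519
```

```bash
python3 -c "
from h import *
snap('w19');snap('s19','scene')
i=cv2.imread('pics/s19.png');cv2.imwrite('pics/s19c.png',cv2.resize(i[150:250,230:350],None,fx=6,fy=6,interpolation=cv2.INTER_CUBIC))
i=cv2.imread('pics/w19.png');cv2.imwrite('pics/w19c.png',cv2.resize(i[80:260,150:410],None,fx=3,fy=3,interpolation=cv2.INTER_CUBIC))"
```

```text
t 32.25 p [0.5815 0.0596 0.2164] z [-1.2e-03  3.0e-04 -1.0e+00] x [-0.9882  0.1534  0.0012] F [-0.4  0.3 -0.1] w 45.3
t 32.30 p [0.5815 0.0595 0.2163] z [-1.3e-03  2.0e-04 -1.0e+00] x [-0.9882  0.1534  0.0013] F [ 0.4  0.1 -1.4] w 45.1
```

View pics/s19c.png

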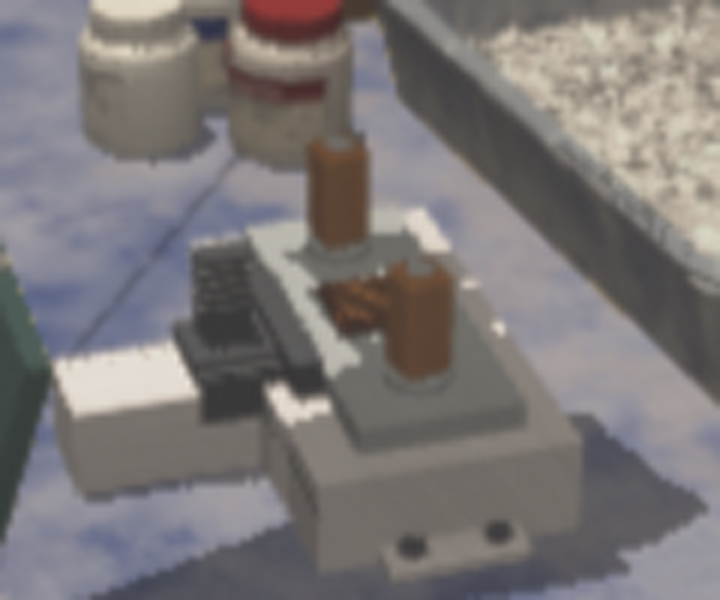

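View pics/w19c.png

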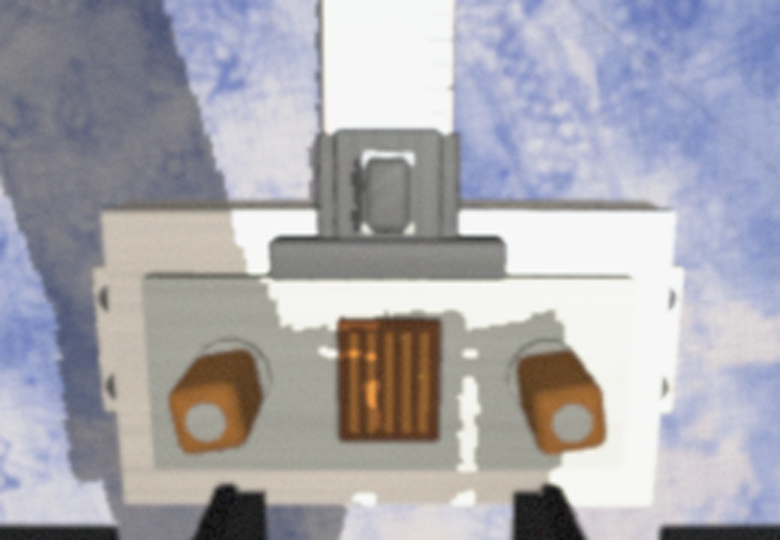

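```bash
python3 - <<'E'
from h import *
q=lambda x,y:((x+.5)/3-.5+150,(y+.5)/3-.5+80)
from bench import optics
i=cv2.imread('pics/w15.png');cv2.imwrite('pics/w15c.png',cv2.resize(i[165:245,180:350],None,fx=4.5,fy=4.5,interpolation=cv2.INTER_CUBIC))
c=cal('w19')
for u in [(206,421),(571,422)]: print(plane(c,q(*u),.105).round(4))
for X in (.5875,.0032,.105),(.6045,.1118,.105): print(proj(c,X),proj(cal('s19'),X))
print(q(206,421),q(571,422), 'scene seen', (421/6+230,268/6+150),(338/6+230,143/6+150))
E
```

```text
[0.5876 0.004  0.105 ]
[0.6047 0.1118 0.105 ]
[217.48248259 220.03503419] [299.90129496 194.61132349]
[339.99047543 220.08169817] [286.28113863 173.94846322]
(218.33333333333331, 220.0) (340.0, 220.33333333333334) scene seen (300.1666666666667, 194.66666666666666) (286.3333333333333, 173.83333333333334)
```

Both pin tops are within 1 px of where they should be when home, at height 0.105 over the jig's holes, in the wrist and scene views. The jaw face lies flush along the plate edge and the bystanders have not moved. I'm handing in.

```bash
python3 -c "
from bench import ctrl
print(ctrl.close_job())"
```

```text
the job is handed in; nothing more can be done
None
```

The job is done and handed in at about 32 s of the 67 s allowed; the hand-in reports no verdict.

- **Pins:** I drew both wooden-handled pins out of the stand along their axes. The far pin went into the right hole and the near pin into the left. Each met a clear stop at TCP z 0.0714 and 0.0719, against about 0.072 expected for home. After release, both pin tops showed within 1 px of the home position in the wrist and scene views.
- **Jaw:** I then slid the jaw up by its lug until the force rose to about 9 N with no further travel. The lug stopped at jig x −66 mm against −67 mm expected. The last pictures show the face flush with the plate's edge.
- **Left alone:** In the last scene picture the white jar stood where it was. The other bystanders and the green and orange look-alikes were not touched. The robot ended clear of everything.
- **Small disagreements:** Heights measured from two views came out 1–3 mm below the text's values, and the lug's sideways position about 1.3 mm off. Neither got in the way.

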